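# Stack the loaded parts tray on the lower tray and lock it with its handle

## Robot

A 6-joint arm with a two-finger parallel gripper is mounted at the origin on a cart in front of the work surface, level with it; the furniture and walls round the work are solid. World frame = base frame: x ahead of the robot, y to its left, z up, the work surface at z = 0. Lengths are in mm, angles in rad, forces in N, time in s.
With the tool pointing down it reaches from about 350 to 975 mm from the base axis. Payload 17.4 kg.
Tool frame: the origin (TCP) lies between the finger pads; the fingertips stand 22 mm ahead of it and the grasp point (between the pads) lies 3 mm ahead of it; z points along the fingers, y is the line along which they close (so a half turn about z gives the same grasp; the last joint's range is limited). The gripper opens to 85 mm and grips with 20 to 120 N. Pads are 22 mm wide; open, the fingers measure 114 mm over their backs; the gripper's body (76 mm by 85 mm) begins 54 mm behind the grasp point. The pads swing forward as they close: fully open they stand 13 mm farther back than shut.
Start: joints at [1.135, 0.116, 1.442, -0, 1.584, -0.038], TCP at [261.497, 622.296, 253.303] pointing down, gripper open.
Joint ranges: [-2.83, 2.83], [-0.83, 2.19], [0.07, 2.5], [-1.14, 4.28], [0.01, 3], [-2.97, 2.97]. Speed limits (rad/s): [1.89, 1.89, 2.22, 3.14, 3.14, 3.14].

## Interface

Orientations are given as [roll, pitch, yaw] about the fixed x, y, z axes, in that order (R = Rz(yaw) Ry(pitch) Rx(roll)).
In Python, from station import * gives the robot as it stands.
- The arm moves only by the tool carry_out, never from a script. Its argument "targets" is a list of rows, each an object of numbers: "x", "y", "z": the shift along the tool's x, y, z in m; "ax", "ay", "az": the turn, a rotation vector about the tool's x, y, z in rad. A call has 1 to 20 rows; each row shifts and turns the commanded pose from where the row before left it, along the tool's axes as they then stand; what a row does not reach is not made up. A row lasts 1/8 s, in which the tool goes at most 62.5 mm and 10.7 degrees, less where a joint would pass 70% of its speed; a pose out of reach is approached as far as the arm can. A call with a gripper value outside its range is refused whole. "claw" is the finger opening in m, from 0 to 0.0854, set as the call begins (left out, the last holds). The fingers move at their own pace and stop on an object; "force" is the grip in N (left out, the last holds). Time passes only in rows, so rows that do not move let the fingers close. It gives the time, the measured TCP pose, the force, the opening and the grip force at its end, in the units of the state.
- state(): the state, without advancing time (a new reading comes with each control period).
- read_camera(name): name is "scene" or "side" or "wrist"; returns a dict with "img" (420x560x3 uint8, red, green, blue), "fx", "fy", "cx", "cy" (pixels), "view" (4x4, takes a point from world to camera coordinates); the wrist camera has in their place "hand_eye" (4x4, takes a point from camera to tool coordinates, whose origin is the TCP and whose axes are the flange's). Camera axes: x right, y up, looking along -z (the intrinsics and any distortion apply to the point x, -y, -z); pixel columns grow to the right and rows downward; lengths in mm; the calibration is good to about 2 mm. A picture is of the moment at which its call begins: read the wrist's pose just before it. There is no depth.
- close_job(): hands the job in; it is judged then, once.
The state is a dict: "time": time; "joint_positions": joint angles; "qvel": joint speeds; "joint_efforts": joint torques, N m; "tcp_pos": TCP position; "eef_rot": TCP orientation; "wrist_force": force on the tool from outside, world axes, zero at the start; "torque": the same for the moment, N m; "opening": finger opening in mm; "grip_force": force on a finger pad.
Only numpy, scipy, OpenCV 4.12 (cv2) and the standard library are available. Lean on these libraries where they do the work, as an engineer would, in place of code of your own. Each camera call takes 0.05 s, during which the arm holds its last target. There are 200 camera calls.

## Task

Stack the parts tray with the carrying handle on the tray in the bench dock: lower it gently until all four corner lugs are fully home in the lower tray's sockets, then fold the handle down flat to its stop so that its hooks lock under the studs, and let go. The lower tray does not stand quite in the middle of its dock, so feel the lugs in and never force them; do not tip the parts out, and leave the other things on the bench alone.

Things in the scene. Friction and masses are not known exactly. Their poses are not given: they have to be found in the camera images.
- tray_seat (a point): the loaded grey tray with the handle (all sizes in mm), 150 (x) x 200 (y); point at the middle of its floor's underside, 12 above the bench as it stands on its lugs. Own z up, -x = front. Under its corners, at x +-58, y +-83, square lugs 20 x 20, 12 long, no lead-in. Rim 57 above the feet, wall 3; inner floor 3 above this point. Weighs 0.6 to 0.8 kg with its parts
- handle_grip (a point): middle of the tray handle's black grip sleeve (round, 16 thick, 110 long along the tray's y), 75 from the pivot axis. The pivots are on the tray's middle (x 0), 54 above tray_seat; upright, the sleeve is 129 above tray_seat, folded flat it lies on the tray's front rim 75 in front of the pivots, 54 above tray_seat
- handle (a joint): lean of the tray's handle against the tray, rad: 0 upright, grows as it folds towards the tray's front (-x), 1.57 flat at its stop, -0.3 the other stop. Stiff hinge (0.12 N m), it stays where it is left. Its hooks, past the pivots at both ends, then swing in under the lower tray's studs (1.5 clear), if the tray is fully home
- dock_seat (a point): the lower grey tray (no handle), 150 (x) x 200 (y) x 60 mm, stands in a flat aluminium dock, 176 x 252, screwed down. Point: middle of the dock, level with the tray's rim, 63 up; own axes as the tray's. In the dock the lower tray slides along y only, stiffly (8 N), and stands anywhere within 10 to either side of this point; that place is not given. See dock for its sockets
- dock: the dock; origin in the middle of its underside, 63 under dock_seat. Sockets of the lower tray: 24 (x) x 22 (y), 14 deep, walls 5 to 6 flush with the rim, at x +-58, y +-83 of that tray's own middle (clear of the lugs by 2 in x, 1 in y). On each end wall a small steel stud for the handle's hooks. Lugs off the sockets rest on the rim, 12 too high. Home: tray_seat level with dock_seat, axes aligned, either way round
- tray_pedal_mid (a point): bicycle pedal, 82 x 120 x 22 mm, 0.12 to 0.24 kg, lying loose in the tray's +y half; point at its centre. Rides along in the tray, as do a small lock ring and a hex key in the other half
- oil_bottle: bystander: oil bottle, 42 across, 139 high, standing behind the trays; origin under its centre
- tape_measure: bystander: tape measure, 35 x 82 x 63 mm, behind the trays; origin under its centre
- paint_marker: bystander: paint marker, 15 thick, 131 long, lying between the trays; origin under its centre

How it is judged:
By the outcome, as a careful person would: the job done as asked, in the order asked, and still so for the second after the job is handed in, with the robot touching nothing.
It also fails if it takes over 72 s, if anything falls off the work surface, if the arm or the gripper's body presses on something with over 40 N, if the wrist force passes 120 N, or if a joint passes its speed limit or range.

## Working session

There is one attempt and no reset: what is moved stays moved. The work goes in short steps, Python scripts to look and compute and a tool call to move; the robot and the scene stay as the last step left them, time stands still between calls to the robot, and variables do not carry over. Pictures are saved under pics/ and viewed, at most 10 in all, crops included, and the job is handed in when it is done.

Besides the shell and the picture viewer there is one more tool, called after "Call:" as name(argument=value, ...) on one line, values as JSON. carry_out: Moves the arm, as the interface text tells. Its arguments: {"type":"object","properties":{"targets":{"type":"array"},"claw":{"type":"number"},"force":{"type":"number"}},"required":["targets"]}

```bash
ls; mkdir -p pics; python3 - <<'E'
from station import *
import cv2,numpy as np
s=state();print(s)
for n in["scene","side","wrist"]:
    c=read_camera(n);cv2.imwrite(f"pics/{n}0.png",c["img"][:,:,::-1])
    print(n,{k:(np.round(v,4).tolist() if k!="img" else 0) for k,v in c.items()})
E
```

```text
pics
{'time': 0.0, 'joint_positions': array([ 1.13523132e+00,  1.16482421e-01,  1.44224583e+00, -1.57986897e-05,
        1.58400849e+00, -3.78029155e-02]), 'qvel': array([-8.48419605e-04,  1.06599230e-03, -1.10244777e-03, -2.67684139e-05,
       -8.53035672e-04, -2.46508878e-04]), 'joint_efforts': array([-1.08425306e-04, -7.31976414e+01, -6.32502007e+01, -2.79614591e-05,
        6.15756042e-03, -1.08967802e-05]), 'tcp_pos': array([261.41119573, 622.15059511, 252.57662972]), 'eef_rot': array([-3.14044878e+00, -2.74536059e-05,  2.74383035e+00]), 'wrist_force': array([-1.22304705, -0.87588736,  0.78100147]), 'torque': array([ 0.01878866, -0.00179298, -0.02430832]), 'grip_force': 0.0, 'opening': 85.6282302591283}
scene {'img': 0, 'fx': 397.8621, 'fy': 397.8621, 'cx': 275.52, 'cy': 206.9152, 'view': [[0.673, -0.7397, -0.0029, -415.1056], [0.4033, 0.3637, 0.8397, -318.9865], [-0.6201, -0.5663, 0.543, -695.3255], [0.0, 0.0, 0.0, 1.0]]}
side {'img': 0, 'fx': 407.0946, 'fy': 407.0946, 'cx': 276.302, 'cy': 216.9225, 'view': [[0.9989, 0.0449, -0.0148, -561.2156], [-0.0056, 0.4229, 0.9062, -104.6633], [0.0469, -0.9051, 0.4227, -1152.8346], [0.0, 0.0, 0.0, 1.0]]}
wrist {'img': 0, 'fx': 313.5586, 'fy': 313.5586, 'cx': 276.4842, 'cy': 208.7332, 'hand_eye': [[-0.0001, 0.9588, 0.284, 72.3354], [1.0, -0.0, 0.0004, -1.2058], [0.0004, 0.284, -0.9588, -119.0925], [0.0, 0.0, 0.0, 1.0]]}
```

View pics/scene0.png

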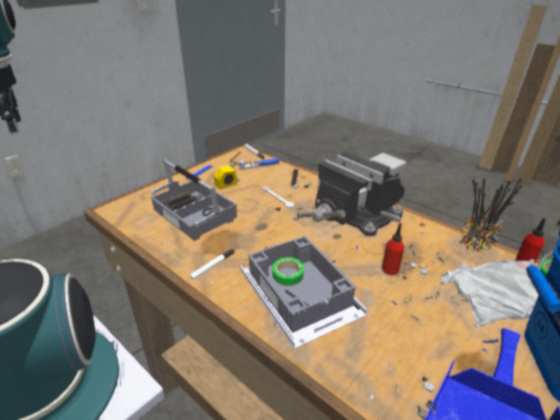

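View pics/side0.png

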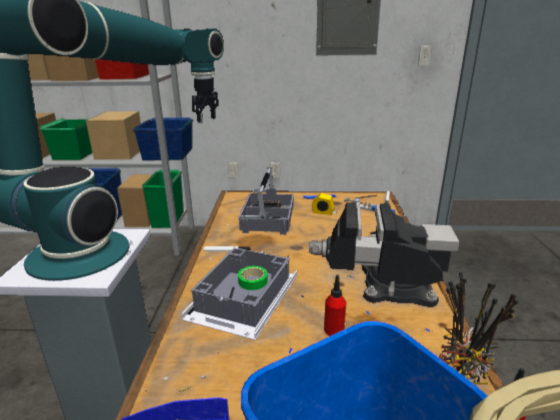

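The scene view shows the handle tray at about (195,205) and the dock with the lower tray, a green tape roll inside it, at about (303,290). The side view shows them at (267,212) and (242,285). Next I'll enlarge both and check the wrist view.

```bash
cat > h.py <<'E'
from station import *
import cv2,numpy as np
from scipy.spatial.transform import Rotation as R
def ray(c,u,v,s=None):
    d=np.array([(u-c["cx"])/c["fx"],-(v-c["cy"])/c["fy"],-1.])
    if "view" in c: T=np.linalg.inv(np.array(c["view"]))
    else:
        W=np.eye(4);W[:3,:3]=R.from_euler("xyz",s["eef_rot"]).as_matrix();W[:3,3]=s["tcp_pos"];T=W@np.array(c["hand_eye"])
    return T[:3,3],T[:3,:3]@d
def onz(c,u,v,z,s=None):
    o,d=ray(c,u,v,s);return o+d*(z-o[2])/d[2]
def tri(rs):
    A=np.zeros((3,3));b=np.zeros(3)
    for o,d in rs:
        d=d/np.linalg.norm(d);P=np.eye(3)-np.outer(d,d);A+=P;b+=P@o
    x=np.linalg.solve(A,b);return x,[np.linalg.norm(np.cross(x-o,d/np.linalg.norm(d))) for o,d in rs]
def crop(img,x,y,w,h,k): return cv2.resize(img[y:y+h,x:x+w],None,fx=k,fy=k,interpolation=cv2.INTER_CUBIC)
E
python3 - <<'E'
from h import *
a=read_camera("scene");b=read_camera("side")
A=a["img"][:,:,::-1];B=b["img"][:,:,::-1]
top=np.hstack([crop(A,145,150,100,100,3.0*1),crop(A,235,225,140,100,3.0)])
bot=np.hstack([crop(B,225,160,100,100,3.0),crop(B,175,240,140,100,3.0)])
cv2.imwrite("pics/comp.png",np.vstack([top,bot]))
print(onz(a,195,215,12),onz(b,267,225,12),onz(a,303,280,63),onz(b,242,280,63))
E
```

```text
[514.35479429 215.90153767  12.        ] [525.24675432 168.86718184  12.        ] [ 470.57984803 -211.122756     63.        ] [ 495.69369072 -214.0632779    63.        ]
```

View pics/comp.png

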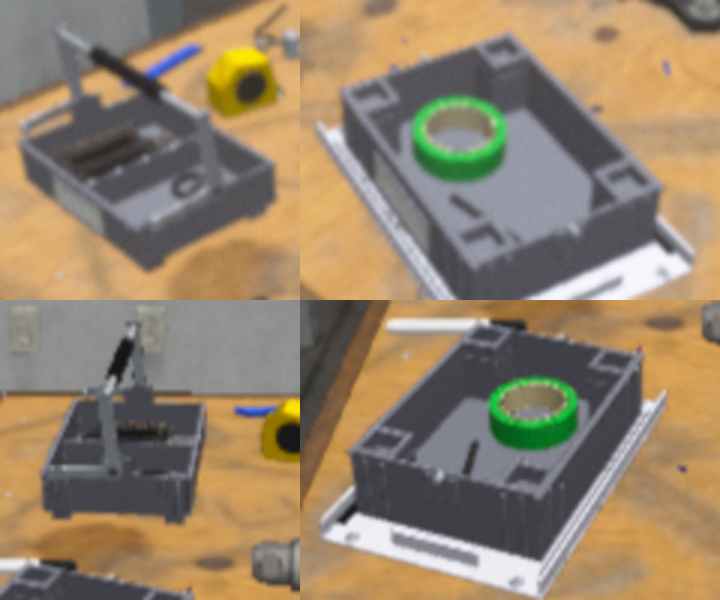

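View pics/wrist0.png

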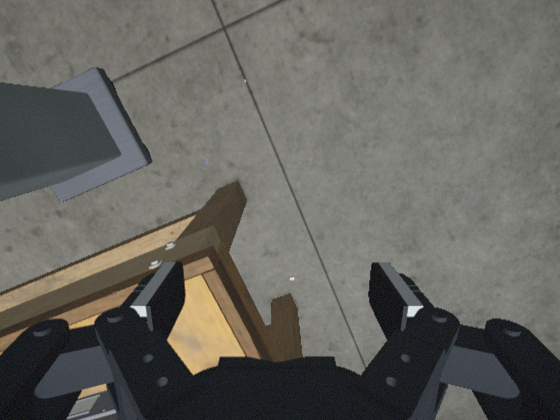

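```bash
python3 - <<'E'
from h import *
a=read_camera("scene");b=read_camera("side")
np.set_printoptions(precision=1,suppress=True)
def rect(n,pa,pb,z):
  for c,p in((a,pa),(b,pb)):
    P=np.array([onz(c,*q,z) for q in p]); print(n,P[:,:2].tolist() and P[:,:2].round(1).tolist(),"mid",P.mean(0),[round(float(np.linalg.norm(P[i]-P[i-1])),1) for i in range(len(P))])
rect("tray",[(151.7,196.7),(194.5,227.5),(235.7,205)],[(250,194.3),(292.7,194.3),(290,217.7),(240,216.7)],57)
rect("low",[(250,255.7),(304.3,236.7),(355,287.3),(293.3,314.3)],[(236,247.3),(288.3,258.3),(256,305),(192.7,291.7)],63)
S=[tri([ray(a,*p),ray(b,*q)]) for p,q in(((175,166.7),(268.3,174)),((197.7,182.7),(260.7,190)))]
print(S, np.linalg.norm(S[0][0]-S[1][0]))
E
```

```text
tray [[451.7, 324.2], [440.1, 114.9], [581.5, 115.1]] mid [491.1 184.7  57. ] [246.1, 209.6, 141.4]
tray [[458.6, 314.3], [604.4, 315.5], [597.9, 127.8], [447.1, 132.9]] mid [527.  222.6  57. ] [181.8, 145.9, 187.8, 150.9]
low [[451.6, -72.6], [589.2, -119.2], [525.3, -303.6], [385.6, -256.3]] mid [ 487.9 -187.9   63. ] [195.2, 145.3, 195.2, 147.5]
low [[462.2, -65.8], [597.3, -117.9], [535.1, -303.3], [395.3, -260.8]] mid [ 497.5 -187.    63. ] [206.2, 144.9, 195.6, 146.1]
[(array([523.9, 295.6, 135.5]), [np.float64(0.9788060838673307), np.float64(0.9788060838674028)]), (array([509.6, 176.8, 129.9]), [np.float64(3.49017318192417), np.float64(3.4901731819241144)])] 119.781143994011
```

The handle tray stands near (522,220) with a yaw of about −0.06. The lower tray is near (492,−188) with a yaw of about −0.33, and its measured sizes fit. I'll move above the handle tray for a close look.

Call:
carry_out(targets=[{"az": 0.154},{"az": 0.154},{"az": 0.154},{"az": 0.154},{"az": 0.154},{"az": 0.154},{"az": 0.154},{"az": 0.154},{"x": -0.0366,"y": 0.0284,"z": -0.0097},{"x": -0.0366,"y": 0.0284,"z": -0.0097},{"x": -0.0366,"y": 0.0284,"z": -0.0097},{"x": -0.0366,"y": 0.0284,"z": -0.0097},{"x": -0.0366,"y": 0.0284,"z": -0.0097},{"x": -0.0366,"y": 0.0284,"z": -0.0097},{"x": -0.0366,"y": 0.0284,"z": -0.0097},{"x": -0.0366,"y": 0.0284,"z": -0.0097},{"x": -0.0366,"y": 0.0284,"z": -0.0097},{"x": -0.0366,"y": 0.0284,"z": -0.0097}], claw=0.06)

```text
validation failed for argument at $.ta...
```

Call:
carry_out(targets=[{},{}])

```text
validation failed for argument at $.ta...
```

```bash
python3 - <<'E'
from h import *
s=state();c=read_camera("wrist");cv2.imwrite("pics/w1.png",c["img"][:,:,::-1]);np.save("w1.npy",{"s":s,"c":c},allow_pickle=True)
print(s["time"],s["tcp_pos"],s["eef_rot"],s["wrist_force"])
E
```

```text
0.35 [261.48315271 622.26040831 253.14852407] [-3.14135342e+00  7.86850722e-06  2.74377020e+00] [-0.28698037 -0.10001676 -0.43946652]
```

View pics/w1.png

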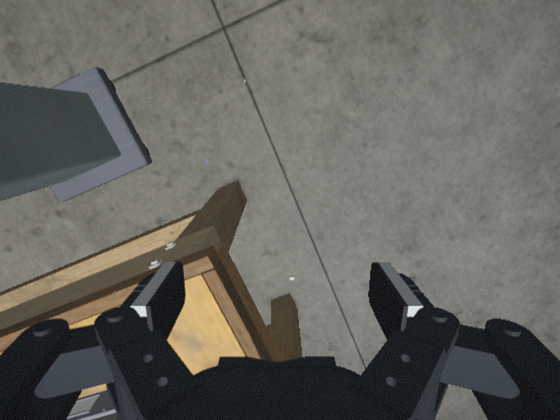

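The move was refused because each row probably needs all six keys, so the picture is unchanged. I'll retry with full rows.

Call:
carry_out(targets=[{"x": 0,"y": 0,"z": 0,"ax": 0,"ay": 0,"az": 0.154},{"x": 0,"y": 0,"z": 0,"ax": 0,"ay": 0,"az": 0.154},{"x": 0,"y": 0,"z": 0,"ax": 0,"ay": 0,"az": 0.154},{"x": 0,"y": 0,"z": 0,"ax": 0,"ay": 0,"az": 0.154},{"x": 0,"y": 0,"z": 0,"ax": 0,"ay": 0,"az": 0.154},{"x": 0,"y": 0,"z": 0,"ax": 0,"ay": 0,"az": 0.154},{"x": 0,"y": 0,"z": 0,"ax": 0,"ay": 0,"az": 0.154},{"x": 0,"y": 0,"z": 0,"ax": 0,"ay": 0,"az": 0.154},{"x": -0.0366,"y": 0.0284,"z": -0.0097,"ax": 0,"ay": 0,"az": 0},{"x": -0.0366,"y": 0.0284,"z": -0.0097,"ax": 0,"ay": 0,"az": 0},{"x": -0.0366,"y": 0.0284,"z": -0.0097,"ax": 0,"ay": 0,"az": 0},{"x": -0.0366,"y": 0.0284,"z": -0.0097,"ax": 0,"ay": 0,"az": 0},{"x": -0.0366,"y": 0.0284,"z": -0.0097,"ax": 0,"ay": 0,"az": 0},{"x": -0.0366,"y": 0.0284,"z": -0.0097,"ax": 0,"ay": 0,"az": 0},{"x": -0.0366,"y": 0.0284,"z": -0.0097,"ax": 0,"ay": 0,"az": 0},{"x": -0.0366,"y": 0.0284,"z": -0.0097,"ax": 0,"ay": 0,"az": 0},{"x": -0.0366,"y": 0.0284,"z": -0.0097,"ax": 0,"ay": 0,"az": 0},{"x": -0.0366,"y": 0.0284,"z": -0.0097,"ax": 0,"ay": 0,"az": 0},{"x": 0,"y": 0,"z": 0,"ax": 0,"ay": 0,"az": 0},{"x": 0,"y": 0,"z": 0,"ax": 0,"ay": 0,"az": 0}], claw=0.06)

```text
time: 2.9
tcp_pos: [523.3, 240.3, 350.2]
eef_rot: [-3.141, -0.0, 1.511]
wrist_force: [0.2, -0.1, 0.1]
opening: 60.0
grip_force: 0.0
```

```bash
python3 - <<'E'
from h import *
s=state();c=read_camera("wrist");cv2.imwrite("pics/w2.png",c["img"][:,:,::-1]);np.save("w2.npy",{"s":s,"c":c},allow_pickle=True)
print(s["tcp_pos"],s["eef_rot"])
E
```

```text
[523.29816028 240.30798216 350.1689254 ] [-3.14133418e+00 -1.38060198e-04  1.51140620e+00]
```

View pics/w2.png

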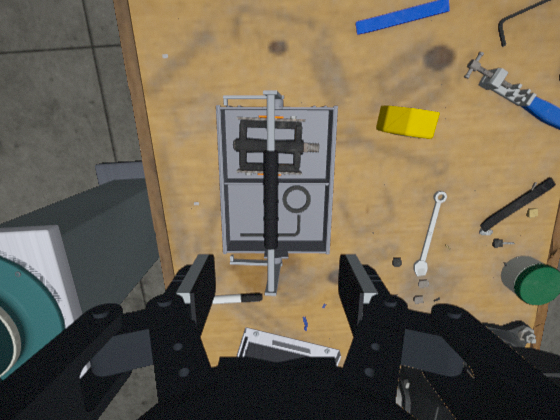

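From above, the tray rim corners are at about (218,107), (338,108), (329,254) and (223,253). The sleeve runs from (271,150) to (271,248). The pedal is in the far half and the dock edge shows at the bottom.

```bash
python3 - <<'E'
from h import *
np.set_printoptions(precision=1,suppress=True)
d=np.load("w2.npy",allow_pickle=True).item();s,c=d["s"],d["c"]
P=np.array([onz(c,u,v,57,s) for u,v in((218,107),(338,108),(329,254),(223,253))])
print(P,P.mean(0),[round(float(np.linalg.norm(P[i]-P[i-1])),1) for i in range(4)])
# sleeve by mask: dark pixels in box
I=c["img"].astype(int);m=(I.max(2)<55);m2=np.zeros_like(m);m2[148:252,255:290]=1
ys,xs=np.nonzero(m&m2);print(xs.size)
for lo,hi in((190,215),(225,246)):
    k=(ys>lo)&(ys<hi);print(lo,np.median(xs[k]),np.percentile(xs[k],[5,95]))
k=np.abs(xs-271)<4;print("y",ys[k].min(),ys[k].max())
for z in(130,141): print(z,onz(c,271,150,z,s),onz(c,271,248,z,s))
a=read_camera("scene");b=read_camera("side")
for n,p,q,w in(("far",(175,166.7),(268.3,174),(271.5,150)),("near",(197.7,182.7),(260.7,190),(271,248))): print(n,tri([ray(a,*p),ray(b,*q),ray(c,*w,s)]))
E
```

```text
[[454.4 326.2  57. ]
 [604.3 316.   57. ]
 [590.6 117.3  57. ]
 [439.2 127.8  57. ]] [522.1 221.8  57. ] [198.9, 150.2, 199.2, 151.8]
1512
190 270.0 [264. 277.]
225 270.0 [264. 276.]
y 151 248
130 [518.9 276.6 130. ] [511.6 163.4 130. ]
141 [519.2 277.8 141. ] [512.1 168.2 141. ]
far (array([520.4, 280.7, 141.7]), [np.float64(4.9387861476396), np.float64(4.890635795818803), np.float64(2.926804915569536)])
near (array([509.2, 168. , 134.1]), [np.float64(5.629003976051497), np.float64(4.118260819681513), np.float64(3.747544784206064)])
```

The tray is at (522,222), yaw −0.07, with sides 150×199. The sleeve is at about (516,223,141), nearly upright. Before grasping, I'll view the lower tray from the same relative pose so that camera bias cancels.

Call:
carry_out(targets=[{"x": 0,"y": 0,"z": 0,"ax": 0,"ay": 0,"az": 0.13},{"x": 0,"y": 0,"z": 0,"ax": 0,"ay": 0,"az": 0.131},{"x": -0.0497,"y": 0.0132,"z": -0.00075,"ax": 0,"ay": 0,"az": 0},{"x": -0.0497,"y": 0.0132,"z": -0.00075,"ax": 0,"ay": 0,"az": 0},{"x": -0.0497,"y": 0.0132,"z": -0.00075,"ax": 0,"ay": 0,"az": 0},{"x": -0.0497,"y": 0.0132,"z": -0.00075,"ax": 0,"ay": 0,"az": 0},{"x": -0.0497,"y": 0.0132,"z": -0.00075,"ax": 0,"ay": 0,"az": 0},{"x": -0.0497,"y": 0.0132,"z": -0.00075,"ax": 0,"ay": 0,"az": 0},{"x": -0.0497,"y": 0.0132,"z": -0.00075,"ax": 0,"ay": 0,"az": 0},{"x": -0.0497,"y": 0.0132,"z": -0.00075,"ax": 0,"ay": 0,"az": 0},{"x": 0,"y": 0,"z": 0,"ax": 0,"ay": 0,"az": 0},{"x": 0,"y": 0,"z": 0,"ax": 0,"ay": 0,"az": 0}])

```text
time: 4.55
tcp_pos: [498.7, -169.7, 356.2]
eef_rot: [-3.141, -0.0, 1.251]
wrist_force: [0.4, -0.5, 0.1]
opening: 59.9
grip_force: 0.0
```

```bash
python3 - <<'E'
from h import *
s=state();c=read_camera("wrist");np.save("w3.npy",{"s":s,"c":c},allow_pickle=True)
print(s["time"],s["tcp_pos"],s["eef_rot"])
d=np.load("w2.npy",allow_pickle=True).item()
cv2.imwrite("pics/w3.png",np.hstack([crop(x["img"][:,:,::-1],200,85,160,240,2.5) for x in(c,d["c"])]))
E
```

```text
4.55 [ 498.69949791 -169.73091022  356.21848642] [-3.14145795e+00 -2.52595851e-04  1.25119952e+00]
```

View pics/w3.png

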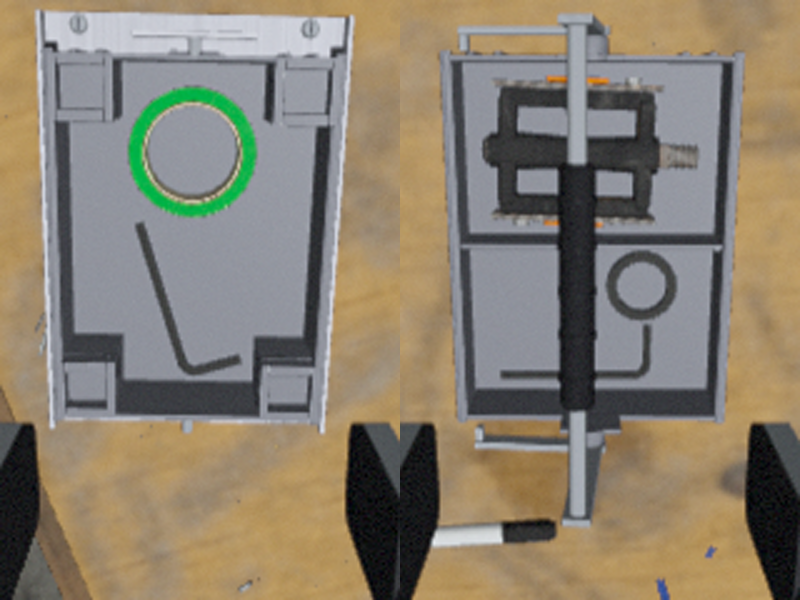

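```bash
python3 - <<'E'
from h import *
c=np.load("w3.npy",allow_pickle=True).item()["c"];I=c["img"][:,:,::-1]
t=[crop(I,x,y,50,37,8) for x,y in((212,100),(300,100),(215,222),(297,222))]
cv2.imwrite("pics/w3s.png",np.vstack([np.hstack(t[:2]),np.hstack(t[2:])]))
E
```

```text
(no output)
```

View pics/w3s.png

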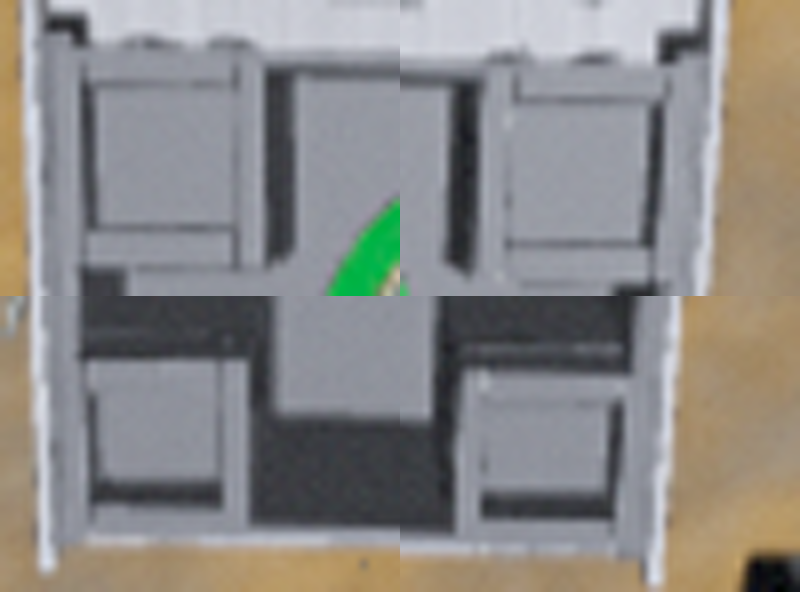

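The tiles show the socket openings clearly. In tile pixels: TL x 82–237, y 82–228; TR x 108–264, y 98–243; BL x 85–222, y 94–212; BR x 79–220, y 107–224.

```bash
python3 - <<'E'
from h import *
np.set_printoptions(precision=1,suppress=True)
d=np.load("w3.npy",allow_pickle=True).item();s,c=d["s"],d["c"]
def fit(M,W):
    M=np.array(M);W=np.array(W)[:,:2];m=M.mean(0);w=W.mean(0)
    A=(M-m);B=(W-w);th=np.arctan2((A[:,0]*B[:,1]-A[:,1]*B[:,0]).sum(),(A*B).sum())
    Rm=np.array([[np.cos(th),-np.sin(th)],[np.sin(th),np.cos(th)]]);sc=(A@Rm.T*B).sum()/(A**2).sum()
    t=w-Rm@m;print("centre",t,"yaw",round(th,4),"scale",round(sc,4));print("resid tray axes",((W-t)@Rm-M).round(1).tolist());return t,th
M=[];W=[]
for (x0,y0),(xa,xb,ya,yb),sx,sy in(((212,100),(82,237,82,228),-1,1),((300,100),(108,264,98,243),1,1),((215,222),(85,222,94,212),-1,-1),((297,222),(79,220,107,224),1,-1)):
    for x,mx in((xa,-12),(xb,12)):
        for y,my in((ya,11),(yb,-11)):
            M.append((sx*58+mx,sy*83+my));W.append(onz(c,x0+(x+.5)/8-.5,y0+(y+.5)/8-.5,63,s))
fit(M,W)
e=np.load("w2.npy",allow_pickle=True).item()
q=lambda x,y:(200+(x+.5)/2.5-.5,85+(y+.5)/2.5-.5)
C=[(-75,100),(75,100),(75,-100),(-75,-100)]
print("upper");t,th=fit(C,[onz(e["c"],*q(*p),57,e["s"]) for p in((44,55),(343,56),(322,418),(60,419))])
# upper inner rim edges/inner-floor-check and sleeve ends in tray axes
Rm=np.array([[np.cos(th),-np.sin(th)],[np.sin(th),np.cos(th)]])
for p in((577,165),(577,410)):print("sleeve",(onz(e["c"],*q(p[0]-400,p[1]),140.5,e["s"])[:2]-t)@Rm)
print("lower outer");fit(C,[onz(c,*q(*p),63,s) for p in((45,55),(340,60),(321,424),(53,419))])
# dock corners white: base z~3
E
```

```text
centre [ 492.2 -185.4] yaw -0.3407 scale 0.9975
resid tray axes [[0.4, -0.4], [-0.3, -0.6], [0.7, 0.1], [0.4, -0.1], [-1.1, -0.4], [0.1, -0.5], [-0.6, 0.1], [1.0, 0.1], [0.4, 0.1], [-0.2, -0.3], [0.4, 0.6], [0.2, 0.2], [-1.4, 0.1], [-0.3, -0.2], [-0.6, 0.6], [0.8, 0.4]]
upper
centre [521.7 223.3] yaw -0.0636 scale 0.9916
resid tray axes [[0.5, -1.3], [0.1, -1.1], [-0.3, 1.9], [-0.2, 0.6]]
sleeve [-6.5 53.4]
sleeve [ -6.6 -56.7]
lower outer
centre [ 491.4 -186.9] yaw -0.3362 scale 0.9969
resid tray axes [[1.0, -0.8], [-1.2, -0.7], [1.9, 0.5], [-1.7, 1.0]]
```

Call:
carry_out(targets=[{"x": 0.0472,"y": -0.01345,"z": 0.01575,"ax": 0,"ay": 0,"az": 0},{"x": 0.0472,"y": -0.01345,"z": 0.01575,"ax": 0,"ay": 0,"az": 0},{"x": 0.0472,"y": -0.01345,"z": 0.01575,"ax": 0,"ay": 0,"az": 0},{"x": 0.0472,"y": -0.01345,"z": 0.01575,"ax": 0,"ay": 0,"az": 0},{"x": 0.0472,"y": -0.01345,"z": 0.01575,"ax": 0,"ay": 0,"az": 0},{"x": 0.0472,"y": -0.01345,"z": 0.01575,"ax": 0,"ay": 0,"az": 0},{"x": 0.0472,"y": -0.01345,"z": 0.01575,"ax": 0,"ay": 0,"az": 0},{"x": 0.0472,"y": -0.01345,"z": 0.01575,"ax": 0,"ay": 0,"az": 0},{"x": 0,"y": 0,"z": 0,"ax": 0,"ay": 0,"az": -0.127},{"x": 0,"y": 0,"z": 0,"ax": 0,"ay": 0,"az": -0.127},{"x": 0,"y": 0,"z": 0,"ax": 0,"ay": 0,"az": 0},{"x": 0,"y": 0,"z": 0,"ax": 0,"ay": 0,"az": 0}])

```text
time: 6.1
tcp_pos: [514.9, 222.4, 230.5]
eef_rot: [3.141, -0.0, 1.503]
wrist_force: [0.0, -0.3, 0.7]
opening: 60.0
grip_force: 0.0
```

Call:
carry_out(targets=[{"x": 0,"y": 0,"z": 0.03,"ax": 0,"ay": 0,"az": 0},{"x": 0,"y": 0,"z": 0.03,"ax": 0,"ay": 0,"az": 0},{"x": 0,"y": 0,"z": 0.02,"ax": 0,"ay": 0,"az": 0},{"x": 0,"y": 0,"z": 0.0065,"ax": 0,"ay": 0,"az": 0},{"x": 0,"y": 0,"z": 0,"ax": 0,"ay": 0,"az": 0}])

```text
time: 6.72
tcp_pos: [515.4, 221.9, 144.2]
eef_rot: [3.141, -0.0, 1.504]
wrist_force: [1.2, -0.2, -0.7]
opening: 59.9
grip_force: 0.0
```

Call:
carry_out(targets=[{"x": 0,"y": 0,"z": 0,"ax": 0,"ay": 0,"az": 0},{"x": 0,"y": 0,"z": 0,"ax": 0,"ay": 0,"az": 0},{"x": 0,"y": 0,"z": 0,"ax": 0,"ay": 0,"az": 0},{"x": 0,"y": 0,"z": 0,"ax": 0,"ay": 0,"az": 0},{"x": 0,"y": 0,"z": 0,"ax": 0,"ay": 0,"az": 0},{"x": 0,"y": 0,"z": 0,"ax": 0,"ay": 0,"az": 0},{"x": 0,"y": 0,"z": 0,"ax": 0,"ay": 0,"az": 0},{"x": 0,"y": 0,"z": 0,"ax": 0,"ay": 0,"az": 0}], claw=0.0, force=80)

```text
time: 7.72
tcp_pos: [515.5, 221.9, 144.6]
eef_rot: [3.141, -0.0, 1.505]
wrist_force: [-0.2, -0.6, 5.9]
opening: 13.6
grip_force: 77.9
```

Call:
carry_out(targets=[{"x": 0,"y": 0,"z": -0.003,"ax": 0,"ay": 0,"az": 0},{"x": 0,"y": 0,"z": -0.007,"ax": 0,"ay": 0,"az": 0},{"x": 0,"y": 0,"z": -0.01,"ax": 0,"ay": 0,"az": 0},{"x": 0,"y": 0,"z": -0.014,"ax": 0,"ay": 0,"az": 0},{"x": 0,"y": 0,"z": -0.016,"ax": 0,"ay": 0,"az": 0},{"x": 0,"y": 0,"z": -0.016,"ax": 0,"ay": 0,"az": 0},{"x": 0,"y": 0,"z": -0.016,"ax": 0,"ay": 0,"az": 0},{"x": 0,"y": 0,"z": -0.016,"ax": 0,"ay": 0,"az": 0},{"x": 0,"y": 0,"z": -0.015,"ax": 0,"ay": 0,"az": 0},{"x": 0,"y": 0,"z": -0.01,"ax": 0,"ay": 0,"az": 0},{"x": 0,"y": 0,"z": -0.007,"ax": 0,"ay": 0,"az": 0},{"x": 0,"y": 0,"z": 0,"ax": 0,"ay": 0,"az": 0},{"x": 0,"y": 0,"z": 0,"ax": 0,"ay": 0,"az": 0}])

```text
time: 9.35
tcp_pos: [515.1, 221.8, 273.2]
eef_rot: [-3.141, 0.0, 1.505]
wrist_force: [0.0, -0.0, -7.8]
opening: 13.8
grip_force: 78.2
```

```bash
python3 - <<'E'
from h import *
s=state();c=read_camera("wrist");np.save("w4.npy",{"s":s,"c":c},allow_pickle=True)
print(s["tcp_pos"],s["eef_rot"],s["wrist_force"],s["torque"])
b=read_camera("side");a=read_camera("scene")
w=cv2.resize(c["img"][:,:,::-1],(400,300))
bb=crop(b["img"][:,:,::-1],220,120,100,75,4);aa=crop(a["img"][:,:,::-1],140,105,120,90,400/120)
W=crop(c["img"][:,:,::-1],180,0,200,150,2)
cv2.imwrite("pics/w4.png",np.vstack([np.hstack([w,bb]),np.hstack([aa,W])]))
E
```

```text
[515.1224548  221.80177867 273.20375058] [-3.14086438e+00  3.25964789e-04  1.50480337e+00] [ 0.02600819 -0.02137354 -7.82408995] [-0.09571144  0.09435917  0.05759856]
```

View pics/w4.png

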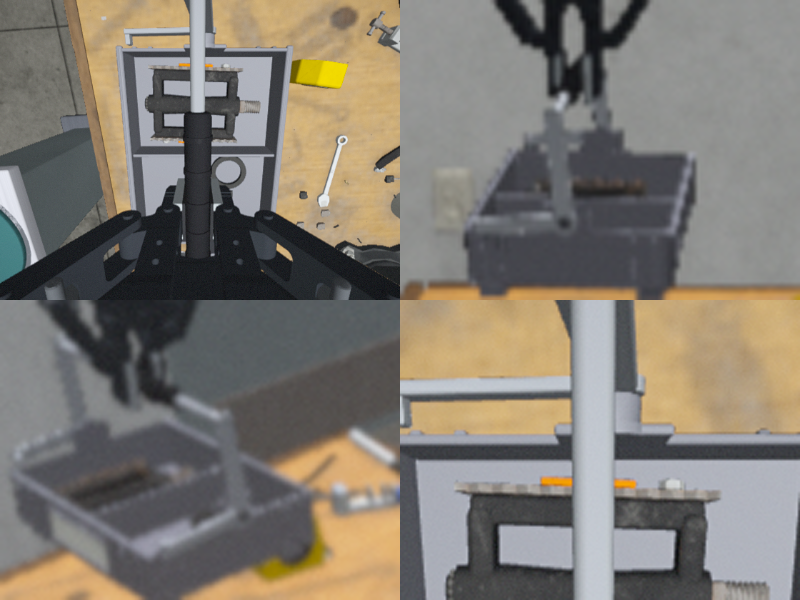

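The tray hangs level in all the views, with the parts in place and the far rim corners at about (164,67) and (409,65). I'll refine the in-hand pose from this picture.

```bash
python3 - <<'E'
from h import *
np.set_printoptions(precision=2,suppress=True)
d=np.load("w4.npy",allow_pickle=True).item();s,c=d["s"],d["c"]
I=cv2.cvtColor(c["img"],cv2.COLOR_RGB2HSV).astype(int)
wood=(I[...,1]>70)&(I[...,0]<30)
# outer edges of tray vs wood: rows for left/right, columns for far edge
for r in range(75,260,20):
    l=np.nonzero(wood[r,100:230])[0];q=np.nonzero(wood[r,330:430])[0]
    print(r,100+l.max() if l.size else None,330+q.min() if q.size else None)
for u in(190,210,340,370,395):
    k=np.nonzero(wood[:100,u])[0];print("col",u,k.max() if k.size else None)
E
```

```text
75 161 410
95 163 408
115 165 406
135 167 404
155 169 401
175 171 399
195 173 397
215 175 395
235 177 393
255 178 391
col 190 65
col 210 64
col 340 66
col 370 66
col 395 66
```

```bash
python3 - <<'E'
from h import *
np.set_printoptions(precision=2,suppress=True)
d=np.load("w4.npy",allow_pickle=True).item();s,c=d["s"],d["c"]
Rt=R.from_euler("xyz",s["eef_rot"]).as_matrix()
for z in(183,185.6,188):
    T=lambda u,v:(Rt.T@(onz(c,u,v,z,s)-s["tcp_pos"]))[:2]
    for p in((161.5,75),(178.5,255),(409.5,75),(391,255),(190,65.5),(395,66.5)):print(z,p,T(*p))
E
```

```text
183 (161.5, 75) [ 95.29 -71.58]
183 (178.5, 255) [-26.13 -71.89]
183 (409.5, 75) [95.25 81.66]
183 (391, 255) [-26.05  82.85]
183 (190, 65.5) [100.68 -53.53]
183 (395, 66.5) [100.08  72.19]
185.6 (161.5, 75) [ 94.99 -70.69]
185.6 (178.5, 255) [-24.92 -71.  ]
185.6 (409.5, 75) [94.95 80.64]
185.6 (391, 255) [-24.84  81.81]
185.6 (190, 65.5) [100.31 -52.87]
185.6 (395, 66.5) [99.72 71.29]
188 (161.5, 75) [ 94.71 -69.88]
188 (178.5, 255) [-23.8  -70.18]
188 (409.5, 75) [94.68 79.7 ]
188 (391, 255) [-23.73  80.86]
188 (190, 65.5) [ 99.97 -52.26]
188 (395, 66.5) [99.39 70.46]
```

In hand, the tray centre is at tool (0.3, 5.4) with a yaw offset of 0.004. The target TCP is (487, −184) at yaw 1.226, first at z about 245.

Call:
carry_out(targets=[{"x": 0,"y": 0,"z": 0,"ax": 0,"ay": 0,"az": 0.04},{"x": 0,"y": 0,"z": 0,"ax": 0,"ay": 0,"az": 0.08},{"x": 0,"y": 0,"z": 0,"ax": 0,"ay": 0,"az": 0.09},{"x": 0,"y": 0,"z": 0,"ax": 0,"ay": 0,"az": 0.069},{"x": -0.0093,"y": 0.0026,"z": 0.0007,"ax": 0,"ay": 0,"az": 0},{"x": -0.0186,"y": 0.0053,"z": 0.0013,"ax": 0,"ay": 0,"az": 0},{"x": -0.028,"y": 0.0079,"z": 0.002,"ax": 0,"ay": 0,"az": 0},{"x": -0.0311,"y": 0.0088,"z": 0.0022,"ax": 0,"ay": 0,"az": 0},{"x": -0.0311,"y": 0.0088,"z": 0.0022,"ax": 0,"ay": 0,"az": 0},{"x": -0.0311,"y": 0.0088,"z": 0.0022,"ax": 0,"ay": 0,"az": 0},{"x": -0.0311,"y": 0.0088,"z": 0.0022,"ax": 0,"ay": 0,"az": 0},{"x": -0.0311,"y": 0.0088,"z": 0.0022,"ax": 0,"ay": 0,"az": 0},{"x": -0.0311,"y": 0.0088,"z": 0.0022,"ax": 0,"ay": 0,"az": 0},{"x": -0.0311,"y": 0.0088,"z": 0.0022,"ax": 0,"ay": 0,"az": 0},{"x": -0.0311,"y": 0.0088,"z": 0.0022,"ax": 0,"ay": 0,"az": 0},{"x": -0.0311,"y": 0.0088,"z": 0.0022,"ax": 0,"ay": 0,"az": 0},{"x": -0.028,"y": 0.0079,"z": 0.002,"ax": 0,"ay": 0,"az": 0},{"x": -0.0186,"y": 0.0053,"z": 0.0013,"ax": 0,"ay": 0,"az": 0},{"x": -0.0093,"y": 0.0026,"z": 0.0007,"ax": 0,"ay": 0,"az": 0},{"x": 0,"y": 0,"z": 0,"ax": 0,"ay": 0,"az": 0}])

```text
time: 12.0
tcp_pos: [486.9, -184.5, 245.9]
eef_rot: [-3.141, -0.0, 1.225]
wrist_force: [0.7, -0.2, -6.8]
opening: 13.8
grip_force: 78.1
```

Call:
carry_out(targets=[{"x": 0,"y": 0,"z": 0,"ax": 0,"ay": 0,"az": 0},{"x": 0,"y": 0,"z": 0,"ax": 0,"ay": 0,"az": 0}])

```text
time: 12.25
tcp_pos: [487.2, -183.6, 246.1]
eef_rot: [3.141, -0.0, 1.227]
wrist_force: [-0.4, 0.1, -6.6]
opening: 13.6
grip_force: 78.1
```

```bash
cat > rim.py <<'E'
from h import *
np.set_printoptions(precision=2,suppress=True)
def rim(zoff=87.6):
    s=state();c=read_camera("wrist");np.save("w5.npy",{"s":s,"c":c},allow_pickle=True)
    print(s["time"],s["tcp_pos"],s["eef_rot"],s["wrist_force"],s["torque"])
    Rt=R.from_euler("xyz",s["eef_rot"]).as_matrix();z=s["tcp_pos"][2]-zoff
    T=lambda u,v:(Rt.T@(onz(c,u,v,z,s)-s["tcp_pos"]))[:2]
    # strongest gradient near expected edges
    g=cv2.GaussianBlur(cv2.cvtColor(c["img"],cv2.COLOR_RGB2LAB),(3,3),0).astype(float)
    gx=np.abs(cv2.Sobel(g,cv2.CV_64F,1,0)).sum(2);gy=np.abs(cv2.Sobel(g,cv2.CV_64F,0,1)).sum(2)
    for r in(85,145,205,250):
        e=[int(round(161.5+(r-75)*.094)),int(round(409.5-(r-75)*.103))]
        f=[x-6+int(gx[r,x-6:x+7].argmax()) for x in e];print(r,e,f,T(f[0],r),T(f[1],r))
    for u in(190,210,340,370,395): v=58+int(gy[58:74,u].argmax());print("far",u,v,T(u,v))
E
python3 -c "
from rim import *
rim()
I=np.load('w5.npy',allow_pickle=True).item()['c']['img'];cv2.imwrite('pics/w5.png',I[:,:,::-1])"
```

```text
12.25 [ 487.17 -183.62  246.12] [ 3.14 -0.    1.23] [-0.4   0.08 -6.59] [-0.04  0.07 -0.01]
85 [162, 408] [163, 408] [ 89.2  -70.01] [89.18 80.8 ]
145 [168, 402] [168, 402] [ 52.86 -70.51] [52.85 81.24]
205 [174, 396] [174, 395] [ 12.41 -70.39] [12.41 81.05]
250 [178, 391] [179, 391] [-21.07 -69.92] [-21.07  81.79]
far 190 71 [ 97.15 -52.76]
far 210 71 [ 97.14 -40.59]
far 340 71 [97.13 38.49]
far 370 71 [97.13 56.74]
far 395 71 [97.13 71.94]
```

Call:
carry_out(targets=[{"x": 0,"y": 0,"z": 0.006,"ax": 0,"ay": 0,"az": 0},{"x": 0,"y": 0,"z": 0.008,"ax": 0,"ay": 0,"az": 0},{"x": 0,"y": 0,"z": 0.008,"ax": 0,"ay": 0,"az": 0},{"x": 0,"y": 0,"z": 0.008,"ax": 0,"ay": 0,"az": 0},{"x": 0,"y": 0,"z": 0.005,"ax": 0,"ay": 0,"az": 0},{"x": 0,"y": 0,"z": 0,"ax": 0,"ay": 0,"az": 0}])

```text
time: 13.05
tcp_pos: [486.9, -184.3, 210.6]
eef_rot: [-3.141, -0.0, 1.226]
wrist_force: [0.0, 0.3, -7.3]
opening: 13.6
grip_force: 78.1
```

Call:
carry_out(targets=[{"x": 0,"y": 0,"z": 0.001,"ax": 0,"ay": 0,"az": 0},{"x": 0,"y": 0,"z": 0.001,"ax": 0,"ay": 0,"az": 0},{"x": 0,"y": 0,"z": 0.001,"ax": 0,"ay": 0,"az": 0},{"x": 0,"y": 0,"z": 0.001,"ax": 0,"ay": 0,"az": 0},{"x": 0,"y": 0,"z": 0,"ax": 0,"ay": 0,"az": 0}])

```text
time: 13.68
tcp_pos: [487.0, -184.2, 206.9]
eef_rot: [-3.141, -0.0, 1.226]
wrist_force: [-1.3, -0.0, -8.0]
opening: 13.6
grip_force: 78.1
```

Call:
carry_out(targets=[{"x": 0,"y": 0,"z": 0.001,"ax": 0,"ay": 0,"az": 0},{"x": 0,"y": 0,"z": 0,"ax": 0,"ay": 0,"az": 0}])

```text
time: 13.92
tcp_pos: [487.0, -184.3, 205.9]
eef_rot: [-3.141, 0.0, 1.226]
wrist_force: [0.2, 1.2, -6.6]
opening: 13.5
grip_force: 78.1
```

Call:
carry_out(targets=[{"x": 0,"y": 0,"z": 0.001,"ax": 0,"ay": 0,"az": 0},{"x": 0,"y": 0,"z": 0,"ax": 0,"ay": 0,"az": 0}])

```text
time: 14.18
tcp_pos: [487.0, -184.2, 204.9]
eef_rot: [-3.141, -0.0, 1.226]
wrist_force: [1.0, -1.0, -7.1]
opening: 13.7
grip_force: 78.1
```

Call:
carry_out(targets=[{"x": 0,"y": 0,"z": 0.001,"ax": 0,"ay": 0,"az": 0},{"x": 0,"y": 0,"z": 0,"ax": 0,"ay": 0,"az": 0},{"x": 0,"y": 0,"z": 0,"ax": 0,"ay": 0,"az": 0}])

```text
time: 14.55
tcp_pos: [487.0, -184.3, 204.0]
eef_rot: [3.142, -0.0, 1.226]
wrist_force: [0.7, 0.2, -7.8]
opening: 13.6
grip_force: 78.1
```

No contact at 3.6 mm below the rest height, so the lugs are entering. I'll continue gently.

Call:
carry_out(targets=[{"x": 0,"y": 0,"z": 0.001,"ax": 0,"ay": 0,"az": 0},{"x": 0,"y": 0,"z": 0.001,"ax": 0,"ay": 0,"az": 0},{"x": 0,"y": 0,"z": 0,"ax": 0,"ay": 0,"az": 0}])

```text
time: 14.92
tcp_pos: [487.0, -184.2, 201.9]
eef_rot: [-3.141, -0.0, 1.226]
wrist_force: [0.4, 0.0, -7.9]
opening: 13.5
grip_force: 78.1
```

Call:
carry_out(targets=[{"x": 0,"y": 0,"z": 0.001,"ax": 0,"ay": 0,"az": 0},{"x": 0,"y": 0,"z": 0.001,"ax": 0,"ay": 0,"az": 0},{"x": 0,"y": 0,"z": 0,"ax": 0,"ay": 0,"az": 0}])

```text
time: 15.3
tcp_pos: [487.0, -184.2, 199.9]
eef_rot: [-3.141, -0.0, 1.226]
wrist_force: [0.8, -0.3, -7.7]
opening: 13.5
grip_force: 78.1
```

Call:
carry_out(targets=[{"x": 0,"y": 0,"z": 0.001,"ax": 0,"ay": 0,"az": 0},{"x": 0,"y": 0,"z": 0.001,"ax": 0,"ay": 0,"az": 0},{"x": 0,"y": 0,"z": 0,"ax": 0,"ay": 0,"az": 0}])

```text
time: 15.68
tcp_pos: [487.0, -184.2, 197.9]
eef_rot: [-3.141, -0.0, 1.226]
wrist_force: [-0.4, -0.1, -7.7]
opening: 13.5
grip_force: 78.1
```

Call:
carry_out(targets=[{"x": 0,"y": 0,"z": 0.001,"ax": 0,"ay": 0,"az": 0},{"x": 0,"y": 0,"z": 0.0005,"ax": 0,"ay": 0,"az": 0},{"x": 0,"y": 0,"z": 0,"ax": 0,"ay": 0,"az": 0}])

```text
time: 16.05
tcp_pos: [487.1, -184.3, 196.5]
eef_rot: [3.141, -0.0, 1.226]
wrist_force: [-0.2, -0.6, -8.1]
opening: 13.6
grip_force: 78.3
```

Call:
carry_out(targets=[{"x": 0,"y": 0,"z": 0.001,"ax": 0,"ay": 0,"az": 0},{"x": 0,"y": 0,"z": 0,"ax": 0,"ay": 0,"az": 0},{"x": 0,"y": 0,"z": 0,"ax": 0,"ay": 0,"az": 0}])

```text
time: 16.42
tcp_pos: [487.1, -184.4, 195.8]
eef_rot: [3.141, 0.0, 1.226]
wrist_force: [-1.5, -2.1, -2.6]
opening: 13.7
grip_force: 78.8
```

Call:
carry_out(targets=[{"x": 0,"y": 0,"z": 0.0007,"ax": 0,"ay": 0,"az": 0},{"x": 0,"y": 0,"z": 0,"ax": 0,"ay": 0,"az": 0},{"x": 0,"y": 0,"z": 0,"ax": 0,"ay": 0,"az": 0}])

```text
time: 16.8
tcp_pos: [487.2, -184.4, 195.7]
eef_rot: [3.14, 0.0, 1.226]
wrist_force: [-3.7, -2.4, 5.9]
opening: 13.7
grip_force: 79.6
```

The tray is home: TCP z is 195.7 against 195.6 predicted, with all the weight taken. Release loosely so the fingers cage the sleeve.

Call:
carry_out(targets=[{"x": 0,"y": 0,"z": 0,"ax": 0,"ay": 0,"az": 0},{"x": 0,"y": 0,"z": 0,"ax": 0,"ay": 0,"az": 0},{"x": 0,"y": 0,"z": 0,"ax": 0,"ay": 0,"az": 0},{"x": 0,"y": 0,"z": 0,"ax": 0,"ay": 0,"az": 0},{"x": 0,"y": 0,"z": 0,"ax": 0,"ay": 0,"az": 0}], claw=0.03)

```text
time: 17.42
tcp_pos: [487.1, -184.2, 194.8]
eef_rot: [3.142, -0.0, 1.226]
wrist_force: [-0.7, -0.7, -0.3]
opening: 29.8
grip_force: 0.0
```

```bash
python3 -c "
from rim import *
rim(87.6)"
```

```text
17.425 [ 487.06 -184.24  194.8 ] [ 3.14 -0.    1.23] [-0.74 -0.68 -0.25] [ 0.02 -0.03 -0.02]
85 [162, 408] [162, 402] [ 89.2  -70.62] [89.18 77.1 ]
145 [168, 402] [168, 396] [ 52.86 -70.51] [52.85 77.35]
205 [174, 396] [174, 390] [ 12.41 -70.39] [12.41 77.62]
250 [178, 391] [178, 385] [-21.08 -70.64] [-21.06  77.49]
far 190 70 [ 97.71 -52.71]
far 210 70 [ 97.7  -40.55]
far 340 70 [97.69 38.46]
far 370 70 [97.69 56.69]
far 395 70 [97.69 71.88]
```

Seated, level and aligned. Now fold the handle along its arc with the caged sleeve.

Call:
carry_out(targets=[{"x": 0,"y": -0.0035,"z": 0,"ax": 0,"ay": 0,"az": 0},{"x": 0,"y": -0.0035,"z": 0,"ax": 0,"ay": 0,"az": 0},{"x": 0,"y": -0.0061,"z": 0.001,"ax": 0,"ay": 0,"az": 0},{"x": 0,"y": -0.0061,"z": 0.001,"ax": 0,"ay": 0,"az": 0},{"x": 0,"y": -0.0053,"z": 0.0018,"ax": 0,"ay": 0,"az": 0},{"x": 0,"y": -0.0053,"z": 0.0018,"ax": 0,"ay": 0,"az": 0},{"x": 0,"y": -0.005,"z": 0.0026,"ax": 0,"ay": 0,"az": 0},{"x": 0,"y": -0.005,"z": 0.0026,"ax": 0,"ay": 0,"az": 0},{"x": 0,"y": -0.0045,"z": 0.0033,"ax": 0,"ay": 0,"az": 0},{"x": 0,"y": -0.0045,"z": 0.0033,"ax": 0,"ay": 0,"az": 0},{"x": 0,"y": 0,"z": 0,"ax": 0,"ay": 0,"az": 0}])

```text
time: 18.85
tcp_pos: [440.7, -167.6, 177.1]
eef_rot: [-3.141, -0.0, 1.226]
wrist_force: [0.2, -0.1, 0.1]
opening: 29.8
grip_force: 0.0
```

Call:
carry_out(targets=[{"x": 0,"y": -0.004,"z": 0.004,"ax": 0,"ay": 0,"az": 0},{"x": 0,"y": -0.004,"z": 0.004,"ax": 0,"ay": 0,"az": 0},{"x": 0,"y": -0.0034,"z": 0.0045,"ax": 0,"ay": 0,"az": 0},{"x": 0,"y": -0.0034,"z": 0.0045,"ax": 0,"ay": 0,"az": 0},{"x": 0,"y": -0.0027,"z": 0.005,"ax": 0,"ay": 0,"az": 0},{"x": 0,"y": -0.0027,"z": 0.005,"ax": 0,"ay": 0,"az": 0},{"x": 0,"y": -0.0027,"z": 0.007,"ax": 0,"ay": 0,"az": 0},{"x": 0,"y": 0,"z": 0,"ax": 0,"ay": 0,"az": 0}])

```text
time: 19.85
tcp_pos: [419.2, -159.9, 142.7]
eef_rot: [-3.141, -0.0, 1.226]
wrist_force: [-0.2, -0.6, 0.7]
opening: 30.4
grip_force: 0.0
```

```bash
python3 - <<'E'
from h import *
s=state();c=read_camera("wrist")
print(s["tcp_pos"],s["wrist_force"])
b=read_camera("side");a=read_camera("scene")
w=cv2.resize(c["img"][:,:,::-1],(400,300))
bb=crop(b["img"][:,:,::-1],170,190,160,120,2.5);aa=crop(a["img"][:,:,::-1],220,190,160,120,2.5)
cv2.imwrite("pics/w6.png",np.vstack([np.hstack([w,bb]),np.hstack([aa,np.zeros_like(aa)])]))
E
```

```text
[ 419.1741451  -159.87005949  142.6950936 ] [-0.21586614 -0.6268638   0.72695636]
```

Call:
carry_out(targets=[{"x": 0,"y": 0.002,"z": -0.008,"ax": 0,"ay": 0,"az": 0},{"x": 0,"y": 0,"z": -0.015,"ax": 0,"ay": 0,"az": 0},{"x": 0,"y": 0,"z": -0.025,"ax": 0,"ay": 0,"az": 0},{"x": 0,"y": 0.003,"z": 0,"ax": 0,"ay": 0,"az": 0},{"x": 0,"y": 0,"z": 0,"ax": 0,"ay": 0,"az": 0}])

```text
time: 20.62
tcp_pos: [424.4, -161.8, 191.4]
eef_rot: [3.142, 0.0, 1.226]
wrist_force: [-0.3, 0.1, 0.8]
opening: 30.1
grip_force: 0.0
```

Call:
carry_out(targets=[{"x": 0,"y": 0,"z": 0,"ax": 0,"ay": 0,"az": 0},{"x": 0,"y": 0,"z": 0,"ax": 0,"ay": 0,"az": 0},{"x": 0,"y": 0,"z": 0,"ax": 0,"ay": 0,"az": 0},{"x": 0,"y": 0,"z": 0,"ax": 0,"ay": 0,"az": 0},{"x": 0,"y": 0,"z": 0,"ax": 0,"ay": 0,"az": 0},{"x": 0,"y": 0,"z": 0,"ax": 0,"ay": 0,"az": 0}], claw=0.0, force=40)

```text
time: 21.38
tcp_pos: [424.3, -161.7, 191.4]
eef_rot: [3.142, -0.0, 1.226]
wrist_force: [-0.2, -1.5, -0.4]
opening: -0.4
grip_force: 0.0
```

```bash
python3 - <<'E'
from h import *
s=state();c=read_camera("wrist")
print(s["tcp_pos"],s["wrist_force"])
b=read_camera("side");a=read_camera("scene")
w=cv2.resize(c["img"][:,:,::-1],(400,300))
bb=crop(b["img"][:,:,::-1],170,190,160,120,2.5);aa=crop(a["img"][:,:,::-1],220,190,160,120,2.5)
cv2.imwrite("pics/w6.png",np.vstack([np.hstack([w,bb]),np.hstack([aa,np.zeros_like(aa)])]))
E
```

```text
[ 424.26808489 -161.69867604  191.40858323] [-0.24303973 -1.46487567 -0.44511645]
```

View pics/w6.png

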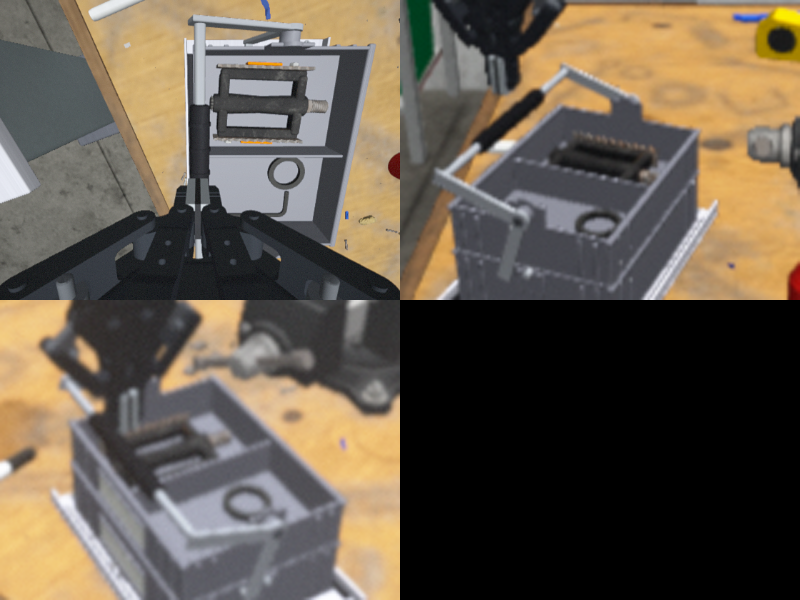

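The trays are stacked flush, the handle is folded about 1.2 rad, and the closed fingers stand right above the sleeve. Now press down onto the stop.

Call:
carry_out(targets=[{"x": 0,"y": 0,"z": 0.006,"ax": 0,"ay": 0,"az": 0},{"x": 0,"y": 0,"z": 0.006,"ax": 0,"ay": 0,"az": 0},{"x": 0,"y": -0.001,"z": 0.005,"ax": 0,"ay": 0,"az": 0},{"x": 0,"y": -0.001,"z": 0.005,"ax": 0,"ay": 0,"az": 0},{"x": 0,"y": -0.001,"z": 0.004,"ax": 0,"ay": 0,"az": 0},{"x": 0,"y": 0,"z": 0.004,"ax": 0,"ay": 0,"az": 0},{"x": 0,"y": 0,"z": 0.004,"ax": 0,"ay": 0,"az": 0},{"x": 0,"y": 0,"z": 0.003,"ax": 0,"ay": 0,"az": 0},{"x": 0,"y": 0,"z": 0.003,"ax": 0,"ay": 0,"az": 0},{"x": 0,"y": 0,"z": 0,"ax": 0,"ay": 0,"az": 0}])

```text
time: 22.78
tcp_pos: [421.4, -160.7, 151.2]
eef_rot: [-3.141, -0.0, 1.226]
wrist_force: [-1.0, -0.2, 0.8]
opening: -0.0
grip_force: 0.0
```

Call:
carry_out(targets=[{"x": 0,"y": 0,"z": 0.002,"ax": 0,"ay": 0,"az": 0},{"x": 0,"y": 0,"z": 0.001,"ax": 0,"ay": 0,"az": 0},{"x": 0,"y": 0,"z": 0,"ax": 0,"ay": 0,"az": 0}])

```text
time: 23.15
tcp_pos: [421.4, -160.7, 148.3]
eef_rot: [3.142, -0.0, 1.226]
wrist_force: [-1.0, 0.3, -0.2]
opening: 0.3
grip_force: 0.0
```

Call:
carry_out(targets=[{"x": 0,"y": 0,"z": 0.001,"ax": 0,"ay": 0,"az": 0},{"x": 0,"y": 0,"z": 0.001,"ax": 0,"ay": 0,"az": 0},{"x": 0,"y": 0,"z": 0,"ax": 0,"ay": 0,"az": 0}])

```text
time: 23.52
tcp_pos: [421.5, -160.7, 146.9]
eef_rot: [3.141, 0.0, 1.226]
wrist_force: [-3.1, 0.3, 6.1]
opening: -0.2
grip_force: 3.0
```

Call:
carry_out(targets=[{"x": 0,"y": 0,"z": 0.001,"ax": 0,"ay": 0,"az": 0},{"x": 0,"y": 0,"z": 0,"ax": 0,"ay": 0,"az": 0}])

```text
time: 23.78
tcp_pos: [421.6, -160.8, 146.7]
eef_rot: [3.141, 0.0, 1.226]
wrist_force: [-6.6, 2.3, 14.4]
opening: 0.1
grip_force: 7.4
```

Stop reached at z 146.9 (147 predicted), with 14 N on it. I'll retract and verify numerically.

Call:
carry_out(targets=[{"x": 0,"y": 0,"z": -0.005,"ax": 0,"ay": 0,"az": 0},{"x": 0,"y": 0,"z": -0.02,"ax": 0,"ay": 0,"az": 0},{"x": 0,"y": 0,"z": -0.04,"ax": 0,"ay": 0,"az": 0},{"x": 0,"y": 0,"z": -0.05,"ax": 0,"ay": 0,"az": 0},{"x": 0,"y": 0.02,"z": -0.05,"ax": 0,"ay": 0,"az": 0},{"x": 0,"y": 0.02,"z": -0.04,"ax": 0,"ay": 0,"az": 0},{"x": 0,"y": 0,"z": 0,"ax": 0,"ay": 0,"az": 0},{"x": 0,"y": 0,"z": 0,"ax": 0,"ay": 0,"az": 0}])

```text
time: 24.78
tcp_pos: [458.9, -174.1, 350.3]
eef_rot: [-3.141, 0.0, 1.226]
wrist_force: [-0.6, -0.7, -0.6]
opening: 0.2
grip_force: 0.0
```

```bash
python3 - <<'E'
from h import *
np.set_printoptions(precision=1,suppress=True)
s=state();c=read_camera("wrist");print(s["tcp_pos"],s["wrist_force"])
M=np.array(c["hand_eye"]);Rt=R.from_euler("xyz",s["eef_rot"]).as_matrix()
th=-.3407;Rm=np.array([[np.cos(th),-np.sin(th)],[np.sin(th),np.cos(th)]]);o=np.array([492.2,-185.4])
def px(x,y,z):
    w=np.r_[o+Rm@[x,y],z];t=Rt.T@(w-s["tcp_pos"]);p=np.linalg.inv(M)@np.r_[t,1]
    return c["cx"]+c["fx"]*p[0]/-p[2],c["cy"]+c["fy"]*p[1]/p[2]
I=c["img"].astype(int)
for y in(50,30,10,-10,-30,-50):
    u,v=px(-75,y,117);r=int(round(v));row=I[r].max(1);k=[x for x in range(int(u)-30,int(u)+31) if row[x]<60]
    print(y,(round(u,1),r),(k[0],k[-1],len(k)) if k else None, onz(c,np.mean(k),r,117,s)[:2]@np.eye(2) if k else 0, (Rm.T@(onz(c,np.mean(k),r,117,s)[:2]-o)) if k else 0)
# crossbar ends from side + scene: sleeve height by triangulating dark blobs
def blob(n):
    k=read_camera(n);V=np.array(k["view"])
    P=[]
    for y in(-40,0,40):
        for dz in(0,):
            q=V@np.r_[o+Rm@[-75,y],117,1];u,v=k["cx"]+k["fx"]*q[0]/-q[2],k["cy"]+k["fy"]*q[1]/q[2]
            col=k["img"][int(v)-9:int(v)+10,int(round(u))].max(1);P.append((round(u),round(v),[int(x) for x in col]))
    return P
for n in("scene","side"):print(n,*blob(n),sep="\n")
E
```

```text
[ 458.9 -174.1  350.3] [-0.6 -0.7 -0.6]
50 (np.float64(240.2), 135) (235, 247, 13) [ 439.1 -113.1] [-74.2  50.4]
30 (np.float64(240.9), 154) (236, 264, 14) [ 434.2 -133.3] [-72.1  29.7]
10 (np.float64(241.6), 172) (236, 249, 14) [ 425.7 -151.7] [-74.    9.5]
-10 (np.float64(242.2), 189) (237, 248, 12) [ 418.4 -170.1] [-74.7 -10.2]
-30 (np.float64(242.8), 206) (238, 249, 12) [ 412.  -189.4] [-74.2 -30.6]
-50 (np.float64(243.4), 222) (238, 250, 13) [ 405.4 -208.1] [-74.3 -50.4]
scene
(278, 273, [112, 113, 101, 83, 71, 62, 54, 52, 52, 52, 48, 48, 49, 51, 54, 61, 78, 88, 93])
(269, 261, [76, 83, 81, 73, 66, 61, 56, 53, 56, 50, 49, 50, 51, 49, 44, 52, 65, 90, 106])
(260, 250, [91, 91, 90, 86, 79, 69, 61, 57, 59, 57, 55, 49, 50, 54, 52, 55, 67, 91, 113])
side
(202, 255, [171, 199, 210, 209, 196, 136, 53, 30, 31, 28, 31, 48, 46, 45, 99, 129, 114, 83, 75])
(212, 247, [170, 176, 181, 184, 181, 145, 79, 32, 29, 29, 28, 25, 24, 38, 68, 87, 86, 79, 79])
(220, 239, [207, 203, 197, 194, 178, 133, 71, 32, 31, 28, 27, 23, 23, 38, 68, 99, 92, 78, 77])
```

The sleeve lies where a flat handle should put it in all three views, so the job can be handed in.

```bash
python3 -c "
from station import *
print(close_job())"
```

```text
the job is handed in; nothing more can be done
None
```

The handle tray is fully home on the docked tray, the handle is folded flat to its stop and let go, and the job is handed in after about 25 s of robot time; I could not see the hooks themselves under the studs.

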